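# Right the fallen square bottle against the riser panel

### The arm

A 6-joint arm with a two-finger parallel gripper is mounted at the origin on the work surface. World frame = base frame: x ahead of the robot, y to its left, z up, the work surface at z = 0. Lengths are in m, angles in degrees, forces in N, time in s.
With the tool pointing down it reaches from about 0.25 to 0.775 m from the base axis. Payload 4 kg.
Tool frame: the origin (TCP) lies midway between the tips of the shut fingers; the grasp point (between the pads) lies 19 mm behind it; x points along the fingers, z is the direction in which the jaws open and shut, and the axes are right-handed (so a half turn about x gives the same grasp; the last joint's range is limited). The gripper opens to 85 mm and grips with 20 to 120 N. Pads are 22 mm wide; open, the fingers measure 114 mm over their backs; the gripper's body (76 mm by 85 mm) begins 54 mm behind the grasp point. The pads swing forward as they close: fully open they stand 13 mm farther back than shut.
Start: joints at [-76.897, 4.996, 78.535, -0, 96.463, -5.907], TCP at [0.179, -0.52, 0.231] pointing down, gripper open.
Joint ranges: [-177.83, 177.83], [-43.37, 116.18], [15.69, 146.23], [-61.86, 241.86], [9.47, 152.12], [-147.06, 147.06]. Speed limits (degrees/s): [159.86, 159.86, 180, 180, 180, 180].

### API

Orientations are given as [roll, pitch, yaw] about the fixed x, y, z axes, in that order (R = Rz(yaw) Ry(pitch) Rx(roll)).
In Python, from bench import get_obs, capture, calibration, hand_in gives the robot as it stands.
- The arm moves only by the shell command python3 -m pendant 'ROWS'. ROWS is a JSON object of lists of equal length, an entry for each row: "travel": the shift along the tool's x, y, z in cm, a list of three; "roll": the turn about the tool's x in rad; "hand": the finger opening in cm, from 0 to 8.54. In form: {"travel": [[tx, ty, tz], ...], "roll": [roll, ...], "hand": [hand, ...]}. A call has 1 to 12 rows; each row shifts and turns the commanded pose from where the row before left it, along the tool's axes as they then stand; what a row does not reach is not made up. A row lasts 1/8 s, in which the tool goes at most 62.5 mm and 10.7 degrees, less where a joint would pass 70% of its speed; a pose out of reach is approached as far as the arm can. A call with a gripper value outside its range is refused whole. The fingers move at their own pace and stop on an object; the grip force is fixed at half the most. Time passes only in rows, so rows that do not move let the fingers close. It gives the time, the measured TCP pose, the force and the opening at its end, in the units of the state.
- get_obs(): the state, without advancing time (a new reading comes with each control period).
- capture(name): name is "scene" or "side" or "wrist"; returns (picture, depth): 400x640x3 uint8, red, green, blue; 400x640 float32, m along the optical axis (not along the pixel's ray), 0 where there is no reading.
- calibration(name): a dict with "fx", "fy", "cx", "cy" (pixels), "R" (3x3) and "t" (3): a world point X has camera coordinates R X + t. Camera axes: x right, y down, z forward; pixel columns grow to the right and rows downward; lengths in m; the calibration is good to about 2 mm. A picture is of the moment at which its call begins: read the wrist's pose just before it. calibration takes no time and is no camera call; for the wrist camera it gives the pose at the moment of the call.
- hand_in(): hands the job in, once; it reports no verdict.
The state is a dict: "time": time; "joints": joint angles; "joint_velocities": joint speeds; "tau": joint torques, N m; "tool_pos": TCP position; "tool_rot": TCP orientation; "ft_force": force on the tool from outside, world axes, zero at the start; "wrist_torque": the same for the moment, N m; "width": finger opening in m.
Only numpy, scipy, OpenCV 4.12 (cv2) and the standard library are available. Lean on these libraries where they do the work, as an engineer would, in place of code of your own. Each camera call takes 0.05 s, during which the arm holds its last target.

### The job

The square bottle has fallen over on the lab bench. Slide it until its foot butts against the white end panel of the riser, then swing its stopper end up and over towards the panel, foot always on the bench, until it stands upright, and press it lightly but firmly home, flat against the panel, before letting go. Never shove it hard into the panel, and leave the other things on the bench where they are.

Things in the scene. Friction and masses are not known exactly. Their poses are not given: they have to be found in the camera images.
- bottle: fallen closed bottle, white plastic, 0.3 to 0.55 kg: square body 80 x 80 mm, 135 mm tall, with a ball-shaped grey stopper on its top; 178 mm long in all. Origin: centre of its foot; z from foot to stopper. It lies with z level (origin 40 mm up), foot towards the panel and 15 to 70 mm from it, stopper pointing away; its x is level, within 0.2 rad of parallel to the panel's x
- riser: low white shelf unit fixed to the bench, 360 mm long, 200 mm deep, 150 mm high. Origin: at bench height, mid-length of its working end; x level along that end, y into the unit (bottle on the -y side), z up. The rigid upright end panel (the wall) is screwed on in slots: its face stands 0 to 10 mm out from the origin (to -y), unmeasured. Press home: 5 to 10 N for 0.5 s; over 25 N is a hard shove
- dropper: bystander: small amber dropper bottle, 32 mm in diameter, 75 mm tall, upright. Origin: centre of its underside
- dishes: bystander: stack of three lidded culture dishes, 62 mm in diameter, 45 mm tall. Origin: centre of its underside
- rack: bystander: steel test tube rack 190 x 60 mm, 98 mm high with its tubes. Origin: centre of its underside, x along its length
- stopper (a point): centre of the bottle's grey ball stopper, on its axis, 158 mm from the foot. The ball is 40 mm in diameter, firmly fixed to the bottle; pinched lightly across (20 to 40 N) it lets the bottle turn between the fingers while it is swung up; gripped hard (60 N) it hardly turns and the foot is lifted
Mind the look-alikes: they are no part of the job. Leave any blue or brown look-alike of the bottle alone.

How it is judged:
By the outcome, as a careful person would: the job done as asked, in the order asked, and still so for the second after the job is handed in, with the robot touching nothing.
It also fails if it takes over 67 s, if anything falls off the work surface, if the arm or the gripper's body presses on something with over 40 N, if the wrist force passes 120 N, or if a joint passes its speed limit or range.

## Working session

There is one attempt and no reset: what is moved stays moved. The work goes in short steps, Python scripts to look and compute and a shell command to move; the robot and the scene stay as the last step left them, time stands still between calls to the robot, and variables do not carry over. Pictures are saved under pics/ and viewed, and the job is handed in when it is done.

```bash
ls; mkdir -p pics
python3 - <<'E'
from bench import get_obs,capture,calibration
import cv2,numpy as np
print(get_obs())
for n in("scene","side"):
    p,d=capture(n); np.savez(f'{n}0.npz',p=p,d=d)
    cv2.imwrite(f'pics/{n}0.png',p[:,:,::-1]); c=calibration(n); print(n,c)
E
```

```text
pics
{'time': 0.0, 'joints': array([-7.68971051e+01,  5.03972377e+00,  7.86272696e+01, -7.57335546e-04,
        9.64613904e+01, -5.90867103e+00]), 'joint_velocities': array([-0.09337022,  0.08665594,  0.0498204 , -0.01411041,  0.07310398,
       -0.09699608]), 'tau': array([-8.13120323e-05, -3.51861978e+01, -3.13277221e+01, -1.71494230e-04,
        1.05461717e-02, -9.30178686e-06]), 'tool_pos': array([ 0.17903065, -0.51951258,  0.23011089]), 'tool_rot': array([174.42725044,  89.87161399, 103.43873195]), 'ft_force': array([ 0.17014345, -0.43412192, -0.08225596]), 'wrist_torque': array([-0.00197579,  0.03427918,  0.02753922]), 'width': 0.08523078818072838}
scene {'fx': 427.5268735305227, 'fy': 427.5268735305227, 'cx': 325.36951557473816, 'cy': 202.37027291036406, 'R': array([[-0.14514353,  0.98930198,  0.01466101],
       [ 0.56985522,  0.09570024, -0.81615348],
       [-0.80882531, -0.11010475, -0.57764917]]), 't': array([ 0.18851547, -0.27708761,  1.48600954])}
side {'fx': 377.81483433041444, 'fy': 377.81483433041444, 'cx': 319.1844474589868, 'cy': 199.33523673275266, 'R': array([[ 0.91635854, -0.40020379, -0.01113321],
       [-0.23558693, -0.51652929, -0.82322311],
       [ 0.32370639,  0.75699037, -0.56760881]]), 't': array([-0.57824943,  0.14149136,  0.84378345])}
```

View pics/scene0.png

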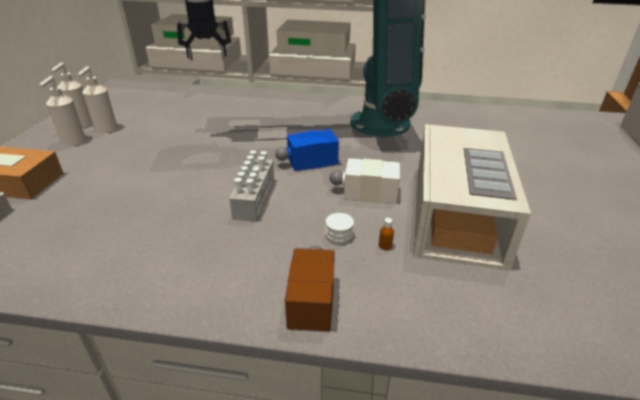

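View pics/side0.png

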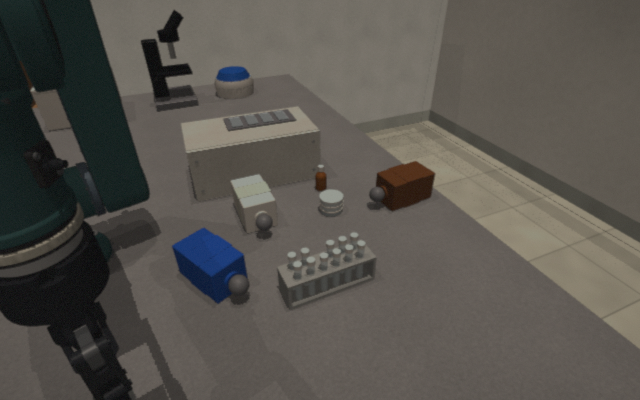

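The white bottle is at scene (370,180) with its stopper at (337,178), and at side (253,202) with its stopper at (264,221). The look-alikes are blue (scene 313,150) and brown (scene 311,290). Only the white one fits: its foot faces the riser, whose end is at scene x≈420. I'll confirm it in a crop and measure it.

```bash
cat > h.py <<'E'
import numpy as np,cv2
from bench import get_obs,capture,calibration
def cloud(d,c):
    v,u=np.mgrid[0:d.shape[0],0:d.shape[1]]
    P=np.stack([(u-c['cx'])/c['fx']*d,(v-c['cy'])/c['fy']*d,d],-1)
    W=(P-np.array(c['t']))@np.array(c['R']); W[d<=0]=np.nan
    return W
def proj(X,c):
    q=np.array(c['R'])@np.array(X)+np.array(c['t']); return c['fx']*q[0]/q[2]+c['cx'],c['fy']*q[1]/q[2]+c['cy']
E
python3 - <<'E'
from h import *
for n,cr in(("scene",(110,270,270,530)),("side",(100,320,160,400))):
    z=np.load(n+'0.npz');p,d=z['p'],z['d'];c=calibration(n)
    W=cloud(d,c);np.save(n+'W.npy',W)
    r0,r1,c0,c1=cr
    cv2.imwrite(f'pics/{n}crop.png',cv2.resize(p[r0:r1,c0:c1,::-1],None,fx=3,fy=3,interpolation=cv2.INTER_CUBIC)[:600,:800])
for n,pts in(("scene",[(370,170),(390,170),(337,178),(340,222),(387,225),(313,140),(470,140),(425,180),(262,160),(330,280)]),("side",[(250,190),(264,221),(250,150),(200,180),(330,197)])):
    W=np.load(n+'W.npy')
    for u,v in pts: print(n,u,v,W[v,u].round(4))
E
```

```text
scene 370 170 [ 0.4589 -0.0114  0.0789]
scene 390 170 [0.4502 0.0382 0.0788]
scene 337 178 [ 0.4644 -0.0931  0.0501]
scene 340 222 [ 0.6391 -0.0646  0.0457]
scene 387 225 [0.6587 0.0379 0.0658]
scene 313 140 [ 0.3261 -0.1789  0.0808]
scene 470 140 [0.3914 0.2265 0.1495]
scene 425 180 [0.5998 0.1078 0.1498]
scene 262 160 [ 0.4821 -0.2819  0.0943]
scene 330 280 [ 0.8524 -0.0584  0.0805]
side 250 190 [ 0.4411 -0.0097  0.0797]
side 264 221 [ 0.4438 -0.112   0.0544]
side 250 150 [0.4787 0.1099 0.1262]
side 200 180 [0.3371 0.1182 0.0638]
side 330 197 [ 0.6299 -0.073   0.0447]
```

Run:
```python
from h import *
# top-down height map from both
H=np.zeros((600,700,3),np.uint8)
for n in("scene","side"):
    z=np.load(n+'0.npz');W=cloud(z['d'],calibration(n));p=z['p']
    m=np.isfinite(W[...,2])&(W[...,2]>0.012)&(W[...,2]<0.25)
    for X,col in zip(W[m],p[m]):
        r=int(X[0]*700)+60; q=int((X[1]+0.55)*700)
        if 0<=r<600 and 0<=q<700: H[r,q]=col[::-1]
cv2.imwrite('pics/top.png',H)
```

```text
(no output)
```

View pics/top.png

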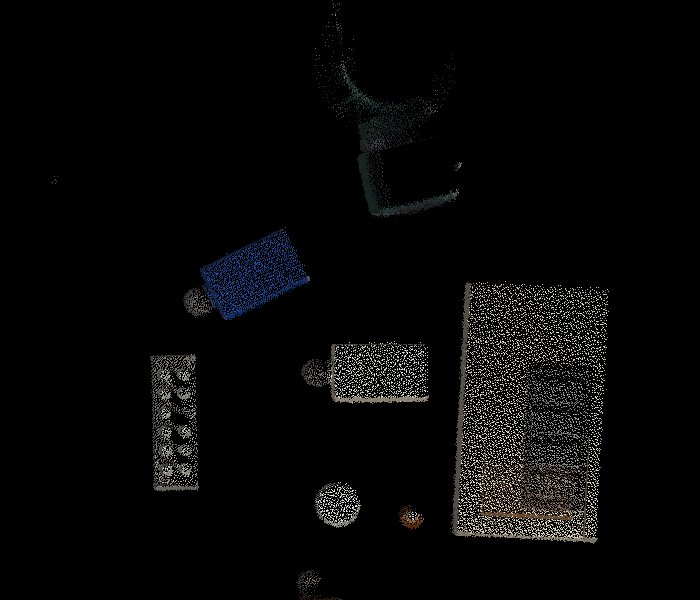

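View pics/scenecrop.png

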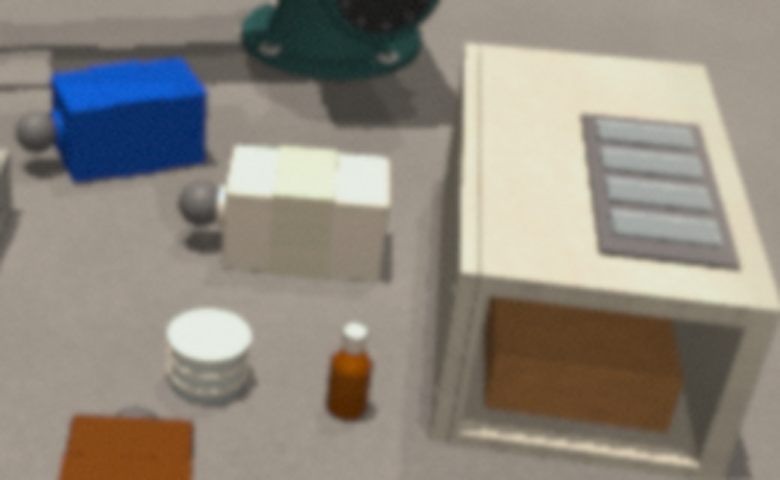

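View pics/sidecrop.png

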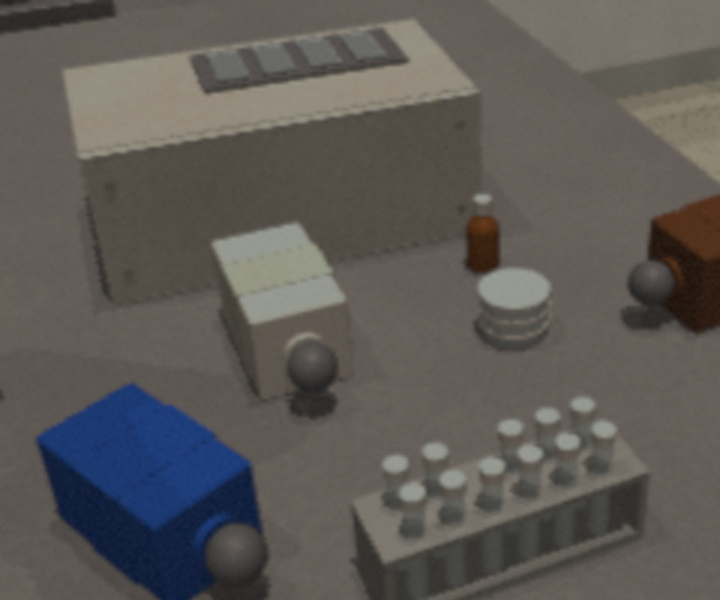

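Run:
```python
from h import *
W={n:np.load(n+'W.npy') for n in("scene","side")}
# bottle top face
T=np.concatenate([w[(w[...,2]>.074)&(w[...,2]<.086)&(abs(w[...,0]-.45)<.1)&(w[...,1]>-.09)&(w[...,1]<.085)] for w in W.values()])
r=cv2.minAreaRect(T[:,:2].astype(np.float32)*1000);print('top',len(T),r,cv2.boxPoints(r).round(1).tolist())
# ball
s=[]
for n,w in W.items():
    p=np.load(n+'0.npz')['p'].astype(int)
    B=w[(w[...,2]>.02)&(w[...,2]<.07)&(abs(w[...,0]-.45)<.06)&(w[...,1]<-.08)&(w[...,1]>-.14)&(p.max(-1)<130)]
    from scipy.optimize import least_squares
    f=least_squares(lambda c:np.linalg.norm(B-c,axis=1)-.02,[.45,-.11,.04],loss='soft_l1',f_scale=.002);print('ball',n,len(B),f.x.round(4),abs(f.fun).mean())
# panel: side view points, face
w=W['side']
P=w[(w[...,2]>.03)&(w[...,2]<.14)&(w[...,0]>.3)&(w[...,0]<.68)&(w[...,1]>.085)&(w[...,1]<.14)]
P=P[np.isfinite(P).all(1)]
l=cv2.fitLine(P[:,:2].astype(np.float32),cv2.DIST_HUBER,0,.001,.001).ravel();print('panel',len(P),l,P.min(0),P.max(0))
for x in(.3,.35,.4,.45,.5,.55,.6,.65):print(x,l[3]+(x-l[2])*l[1]/l[0], np.median(P[abs(P[:,0]-x)<.015,1]))
w=W['scene']; P=w[(w[...,2]>.145)&(w[...,2]<.156)&(w[...,0]>.2)&(w[...,0]<.75)&(w[...,1]>.05)&(w[...,1]<.5)]
r=cv2.minAreaRect(P[:,:2].astype(np.float32)*1000);print('rtop',r,cv2.boxPoints(r).round(1).tolist())
```

```text
top 1960 ((445.4803161621094, -8.225700378417969), (86.80944061279297, 138.0574493408203), 0.7443748116493225) [[401.20001220703125, 60.20000076293945], [403.0, -77.80000305175781], [489.79998779296875, -76.69999694824219], [488.0, 61.400001525878906]]
ball scene 129 [ 0.4456 -0.0962  0.039 ] 0.0010570059954917222
ball side 248 [ 0.4467 -0.0967  0.0398] 0.001106941616344455
panel 4427 [ 0.9985628  -0.05359378  0.4896342   0.10942306] [0.31855569 0.09400244 0.0300752 ] [0.67928935 0.12320537 0.13996644]
0.3 0.11960089 nan
0.35 0.11691735 0.1168566838639926
0.4 0.11423381 0.11406561285293627
0.45 0.11155026 0.1116244076336292
0.5 0.108866714 0.10882296499152949
0.55 0.106183164 0.1061488331308693
0.6 0.10349962 0.10352176551034153
0.65 0.10081608 0.10075936771804389
rtop ((443.11749267578125, 203.5917205810547), (509.4009094238281, 254.27586364746094), 6.262893199920654) [[176.10000610351562, 302.20001220703125], [203.8000030517578, 49.400001525878906], [710.2000122070312, 105.0], [682.4000244140625, 357.79998779296875]]
  return _methods._mean(a, axis=axis, dtype=dtype,
  ret = ret.dtype.type(ret / rcount)
```

The crops confirm it. The white bottle (scene 370,180) lies with its foot towards the riser's end panel, so it is the one meant. The blue and brown ones stay put. Next I work out the moves in tool axes.

```bash
cat >> h.py <<'E'
from scipy.spatial.transform import Rotation as Ro
NX=np.array([.99856,-.0536,0]); NY=np.array([.0536,.99856,0])  # panel x, into panel
W0=np.array([.4896,.10942,0])   # point on panel face
def st():
    o=get_obs(); R=Ro.from_euler('xyz',o['tool_rot'],degrees=True).as_matrix(); return o,R
def rep(tgt=None,o=None,R=None):
    o,R=st()
    p=o['tool_pos']; print('t %.2f'%o['time'],'tcp',p.round(4),'w %.4f'%o['width'],'F',o['ft_force'].round(2),'M',o['wrist_torque'].round(3))
    print('axes x',R[:,0].round(4),'y',R[:,1].round(4),'z',R[:,2].round(4),'walldist mm %.1f'%(((W0-p)@NY)*1000),'along %.1f'%(((p-W0)@NX)*1000))
    print('q',o['joints'].round(1))
    if tgt is not None: print('need travel cm',(R.T@(np.array(tgt)-p)*100).round(2))
    print('jaw yaw to panel x (rad)',np.arctan2(np.cross(R[:,2],NX)[2],R[:,2]@NX).round(4))
E
python3 -c "
from h import *
rep([.4462,-.0965,.15])"
```

```text
t 0.10 tcp [ 0.1791 -0.5195  0.2302] w 0.0855 F [ 0.14  0.68 -0.45] M [-0.019 -0.033  0.024]
axes x [-5.e-04  2.e-03 -1.e+00] y [9.455e-01 3.257e-01 2.000e-04] z [ 0.3257 -0.9455 -0.0021] walldist mm 644.7 along -276.4
q [-76.9   5.   78.6  -0.   96.5  -5.9]
need travel cm [  8.09  39.04 -31.28]
jaw yaw to panel x (rad) 1.1854
```

```bash
python3 -m pendant '{"travel":[[0,3.55,-2.85],[0,3.55,-2.85],[0,3.55,-2.85],[0,3.55,-2.85],[0,3.55,-2.85],[0,3.55,-2.85],[0,3.55,-2.85],[0,3.55,-2.85],[0,3.55,-2.85],[0,3.55,-2.85],[0,3.54,-2.78],[0,0,0]],"roll":[0,0,0,0,0,0,0,0,0,0,0,0],"hand":[8.5,8.5,8.5,8.5,8.5,8.5,8.5,8.5,8.5,8.5,8.5,8.5]}' && python3 -m pendant '{"travel":[[0,0,0],[0,0,0],[0,0,0],[0,0,0],[0,0,0],[0,0,0],[0,0,0],[0,0,0]],"roll":[-0.178,-0.178,-0.178,-0.178,-0.178,-0.178,-0.178,0],"hand":[7,7,7,7,7,7,7,7]}'; python3 -c "
from h import *
rep([.4462,-.0965,.018])"
```

```text
time: 1.6
tool_pos: [0.447, -0.0947, 0.2306]
tool_rot: [-150.8, 89.9, 138.5]
ft_force: [-0.4, -0.7, -0.3]
width: 0.0848
time: 2.6
tool_pos: [0.4458, -0.0979, 0.2309]
tool_rot: [-166.7, 89.9, -166.5]
ft_force: [1.1, -0.2, -0.1]
width: 0.0701
t 2.60 tcp [ 0.4458 -0.0979  0.2309] w 0.0701 F [ 1.12 -0.18 -0.14] M [ 0.028 -0.004 -0.054]
axes x [-9.e-04 -2.e-04 -1.e+00] y [-3.6e-03  1.0e+00 -2.0e-04] z [ 1.0e+00  3.6e-03 -9.0e-04] walldist mm 209.4 along -32.6
q [-19.5  -7.   90.4  -0.   96.7 -19.7]
need travel cm [21.29  0.14  0.06]
jaw yaw to panel x (rad) -0.0573
```

Run:
```python
from h import *
from scipy.optimize import least_squares
c=calibration('wrist');p,d=capture('wrist');cv2.imwrite('pics/w1.png',p[:,:,::-1])
W=cloud(d,c)
m=(W[...,2]>.03)&(W[...,2]<.075)&(abs(W[...,0]-.446)<.04)&(abs(W[...,1]+.0965)<.03)&(p.max(-1)<140)
B=W[m];print(len(B))
if len(B)>20:
    f=least_squares(lambda q:np.linalg.norm(B-q,axis=1)-.02,[.446,-.0965,.04],loss='soft_l1',f_scale=.001);print(f.x.round(4),abs(f.fun).mean())
m=(W[...,2]>.07)&(W[...,2]<.09)&(abs(W[...,0]-.446)<.07)&(W[...,1]>-.09)&(W[...,1]<.08)
r=cv2.minAreaRect(W[m][:,:2].astype(np.float32)*1000);print(m.sum(),r,cv2.boxPoints(r).round(1).tolist())
m=(W[...,2]>.14)&(W[...,2]<.16)&(W[...,1]>.05)
if m.sum()>50:
    Q=W[m];
    for x in np.arange(.3,.6,.05):
        s=Q[abs(Q[:,0]-x)<.01]; 
        if len(s)>5: print('panel top edge',x.round(2),s[:,1].min().round(4),np.percentile(s[:,1],1).round(4))
```

```text
838
[ 0.4457 -0.0969  0.0393] 0.00045649500893077784
15025 ((445.2347717285156, -7.928070068359375), (81.33802795410156, 130.87850952148438), 0.06761405616998672) [[404.5, 57.5], [404.6000061035156, -73.4000015258789], [486.0, -73.30000305175781], [485.79998779296875, 57.599998474121094]]
```

View pics/w1.png

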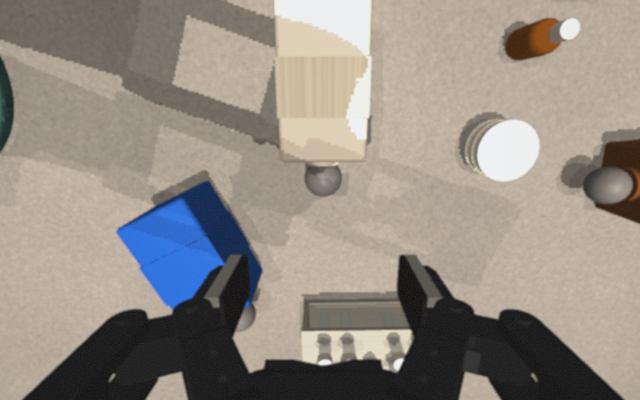

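The wrist view shows the stopper at (323,179), with free floor on both sides of it for the fingers. The blue bottle at (200,250) is clear of them. I'll descend and close to just over the ball's width.

```bash
python3 -m pendant '{"travel":[[4.5,0.1,0],[4.5,0,0],[4.5,0,0],[4,0,0],[2.5,0,0],[1.2,0,0],[0,0,0],[0,0,0],[0,0,0],[0,0,0]],"roll":[0,0,0,0,0,0,0,0,0,0],"hand":[7,7,7,7,7,7,5,4.2,4.2,4.2]}'; python3 -c "
from h import *
rep([.4459,-.0967,.018])"
```

```text
time: 3.9
tool_pos: [0.4471, -0.0963, 0.0202]
tool_rot: [-20.5, 89.9, -20.2]
ft_force: [0.1, 0.7, 0.2]
width: 0.0421
t 3.90 tcp [ 0.4471 -0.0963  0.0202] w 0.0421 F [0.06 0.74 0.21] M [-0.027 -0.009 -0.083]
axes x [ 1.9e-03 -7.0e-04 -1.0e+00] y [-6.9e-03  1.0e+00 -7.0e-04] z [1.     0.0069 0.0019] walldist mm 207.8 along -31.4
q [-19.3   1.6 107.2  -0.   71.1 -19.7]
need travel cm [ 0.22 -0.03 -0.12]
jaw yaw to panel x (rad) -0.0605
```

```bash
python3 -m pendant '{"travel":[[0.2,0,-0.1],[0,0,0],[0,0,0]],"roll":[0,0,0],"hand":[4.0,3.98,3.98]}'; python3 -c "
from h import *
rep()"; python3 -m pendant '{"travel":[[0,0,0],[0,0,0]],"roll":[0,0],"hand":[3.93,3.93]}'; python3 -c "
from h import *
rep()"
```

```text
time: 4.28
tool_pos: [0.4461, -0.0963, 0.0178]
tool_rot: [-17.3, 89.9, -16.9]
ft_force: [1.7, -0.2, 1.5]
width: 0.0401
t 4.28 tcp [ 0.4461 -0.0963  0.0178] w 0.0401 F [ 1.69 -0.21  1.48] M [-0.054 -0.306  0.038]
axes x [ 1.8e-03 -5.0e-04 -1.0e+00] y [-7.e-03  1.e+00 -5.e-04] z [1.     0.007  0.0017] walldist mm 207.8 along -32.4
q [-19.3   1.7 107.5   0.   70.8 -19.7]
jaw yaw to panel x (rad) -0.0606
time: 4.53
tool_pos: [0.4461, -0.0963, 0.0178]
tool_rot: [-16.9, 89.9, -16.5]
ft_force: [1.1, 0.2, 3.5]
width: 0.0396
t 4.53 tcp [ 0.4461 -0.0963  0.0178] w 0.0396 F [1.11 0.23 3.46] M [-0.021 -0.388 -0.036]
axes x [ 1.7e-03 -5.0e-04 -1.0e+00] y [-6.9e-03  1.0e+00 -5.0e-04] z [1.     0.0069 0.0017] walldist mm 207.8 along -32.4
q [-19.3   1.7 107.5   0.   70.8 -19.7]
jaw yaw to panel x (rad) -0.0606
```

```bash
python3 -m pendant '{"travel":[[0,0,0],[0,0,0],[0,0.5,0],[0,0.8,0],[0,0.8,0],[0,0.8,0],[0,0.8,0],[0,0.5,0],[0,0,0]],"roll":[0.028,0.029,0,0,0,0,0,0,0],"hand":[3.93,3.93,3.93,3.93,3.93,3.93,3.93,3.93,3.93]}'
python3 - <<'E'
from h import *
rep()
for n in("side","scene"):
    p,d=capture(n);np.savez(n+'1.npz',p=p,d=d);cv2.imwrite(f'pics/{n}1.png',p[:,:,::-1])
    W=cloud(d,calibration(n))
    T=W[(W[...,2]>.076)&(W[...,2]<.084)&(abs(W[...,0]-.45)<.1)&(W[...,1]>-.03)&(W[...,1]<.112)&(p.min(-1)>90)]
    r=cv2.minAreaRect(T[:,:2].astype(np.float32)*1000);print(n,len(T),r,cv2.boxPoints(r).round(1).tolist())
p=cv2.imread('pics/side1.png')[120:270,170:370];q=cv2.imread('pics/scene1.png')[110:260,300:500]
cv2.imwrite('pics/c1.png',cv2.resize(np.hstack([p,q]),None,fx=2,fy=2,interpolation=cv2.INTER_CUBIC))
E
```

```text
time: 5.65
tool_pos: [0.4475, -0.0533, 0.0174]
tool_rot: [91.1, 89.9, 88.3]
ft_force: [-1.0, -1.8, 3.9]
width: 0.0391
t 5.65 tcp [ 0.4475 -0.0533  0.0174] w 0.0391 F [-0.96 -1.77  3.92] M [-0.28  -0.047  0.016]
axes x [ 0.      0.0011 -1.    ] y [0.0493 0.9988 0.0011] z [ 0.9988 -0.0493 -0.    ] walldist mm 164.7 along -33.3
q [-1.400e+01  1.000e+00  1.081e+02  1.000e-01  7.080e+01 -1.120e+01]
jaw yaw to panel x (rad) -0.0043
side 83 ((440.31817626953125, 32.63813400268555), (37.88766098022461, 149.31195068359375), 22.665950775146484) [[394.1000061035156, 94.19999694824219], [451.6000061035156, -43.599998474121094], [486.6000061035156, -29.0], [429.0, 108.80000305175781]]
scene 912 ((447.4836730957031, 37.345733642578125), (134.63662719726562, 85.72354888916016), 89.75369262695312) [[404.29998779296875, -29.799999237060547], [490.1000061035156, -30.200000762939453], [490.6000061035156, 104.5], [404.8999938964844, 104.80000305175781]]
```

View pics/c1.png

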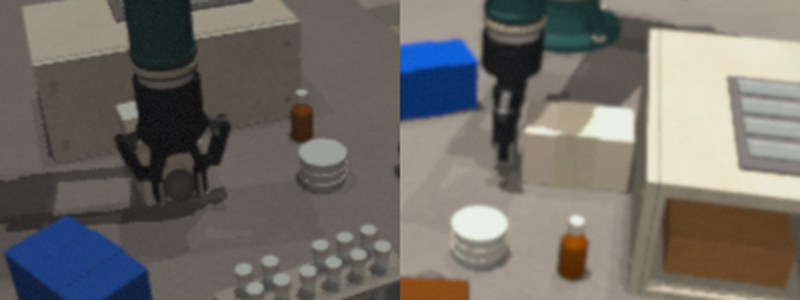

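Gap to the panel is about 7 mm. I'll close it in small steps and watch the force.

```bash
python3 -m pendant '{"travel":[[0,0.2,0],[0,0.2,0],[0,0.1,0],[0,0,0]],"roll":[0,0,0,0],"hand":[3.93,3.93,3.93,3.93]}'; python3 -c "
from h import *
rep()
c=calibration('wrist');p,d=capture('wrist');cv2.imwrite('pics/w2.png',p[:,:,::-1]);np.savez('w2.npz',p=p,d=d,R=c['R'],t=c['t'],k=[c['fx'],c['fy'],c['cx'],c['cy']])"
```

```text
time: 6.25
tool_pos: [0.4477, -0.0496, 0.0174]
tool_rot: [-87.7, 89.9, -90.6]
ft_force: [-1.1, -4.6, 4.5]
width: 0.0395
t 6.25 tcp [ 0.4477 -0.0496  0.0174] w 0.0395 F [-1.09 -4.6   4.5 ] M [-0.799  0.001  0.052]
axes x [-0.e+00 -9.e-04 -1.e+00] y [ 5.010e-02  9.987e-01 -9.000e-04] z [ 0.9987 -0.0501  0.    ] walldist mm 161.1 along -33.3
q [-1.350e+01  1.000e+00  1.082e+02 -1.000e-01  7.080e+01 -1.060e+01]
jaw yaw to panel x (rad) -0.0035
```

View pics/w2.png

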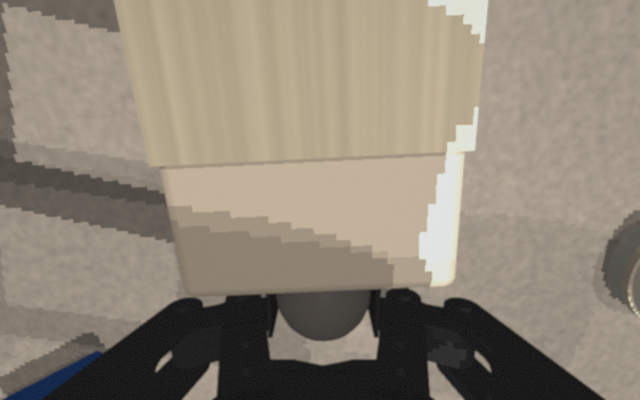

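The bottle stayed about 3° off the tool: the roll slipped on the ball and the seam still slopes from (148,167) to (480,150). Its +x foot corner is already touching. I'll swing the ball end towards −x so the foot comes flush.

```bash
python3 -m pendant '{"travel":[[0,0,-0.2],[0,0.05,-0.2],[0,0.05,-0.2],[0,0.05,-0.2],[0,0,0]],"roll":[0,0,0,0,0],"hand":[3.93,3.93,3.93,3.93,3.93]}'; python3 -c "
from h import *
rep()
c=calibration('wrist');p,d=capture('wrist');cv2.imwrite('pics/w3.png',p[:,:,::-1])"
```

```text
time: 6.92
tool_pos: [0.4396, -0.047, 0.0173]
tool_rot: [109.7, 90.0, 106.8]
ft_force: [2.4, -0.1, 3.5]
width: 0.0396
t 6.92 tcp [ 0.4396 -0.047   0.0173] w 0.0396 F [ 2.45 -0.08  3.47] M [-0.247 -0.367 -0.125]
axes x [-1.e-04  5.e-04 -1.e+00] y [4.990e-02 9.988e-01 5.000e-04] z [ 9.988e-01 -4.990e-02 -2.000e-04] walldist mm 158.8 along -41.5
q [-13.5  -0.  109.2   0.   70.8 -10.6]
jaw yaw to panel x (rad) -0.0037
```

View pics/w3.png

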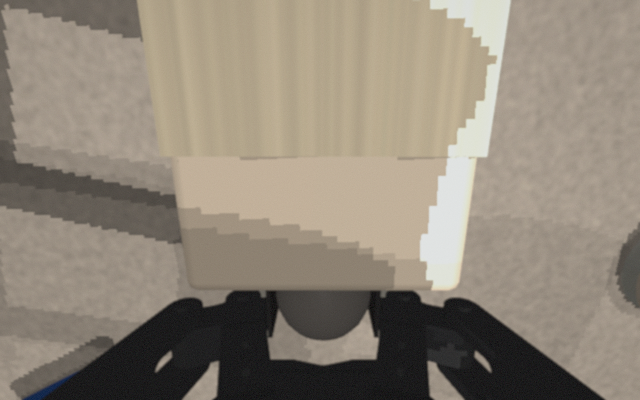

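The seam is level now, (160,157) to (488,157), so the bottle is square to the panel. I'll ease it into contact.

```bash
python3 -m pendant '{"travel":[[0,0.1,0],[0,0.1,0],[0,0.05,0],[0,0,0]],"roll":[0,0,0,0],"hand":[3.93,3.93,3.93,3.93]}'; python3 -c "
from h import *
rep()"
```

```text
time: 7.48
tool_pos: [0.4394, -0.0453, 0.0172]
tool_rot: [-133.0, 89.9, -135.8]
ft_force: [-0.8, -5.2, 4.1]
width: 0.0397
t 7.47 tcp [ 0.4394 -0.0453  0.0172] w 0.0397 F [-0.82 -5.2   4.07] M [-0.873  0.026 -0.014]
axes x [-0.0012 -0.0012 -1.    ] y [ 0.0497  0.9988 -0.0013] z [ 0.9988 -0.0497 -0.0012] walldist mm 157.2 along -41.8
q [-1.320e+01 -0.000e+00  1.093e+02 -1.000e-01  7.080e+01 -1.030e+01]
jaw yaw to panel x (rad) -0.0039
```

```bash
python3 -m pendant '{"travel":[[0,0.1,0],[0,0,0]],"roll":[0,0],"hand":[3.93,3.93]}'; python3 -c "
from h import *
rep()"
```

```text
time: 7.72
tool_pos: [0.4394, -0.0446, 0.0171]
tool_rot: [-121.3, 89.9, -124.1]
ft_force: [-0.4, -6.5, 3.1]
width: 0.0393
t 7.72 tcp [ 0.4394 -0.0446  0.0171] w 0.0393 F [-0.44 -6.5   3.13] M [-1.008 -0.048 -0.059]
axes x [-0.0014 -0.002  -1.    ] y [ 0.0497  0.9988 -0.0021] z [ 0.9988 -0.0497 -0.0013] walldist mm 156.5 along -41.8
q [-1.310e+01 -0.000e+00  1.093e+02 -1.000e-01  7.080e+01 -1.020e+01]
jaw yaw to panel x (rad) -0.0039
```

Butted: 6.5 N, well under a hard shove. Now a trial lift of about 4°, following the ball's arc, to see whether the bottle pivots in this grip.

```bash
python3 -m pendant '{"travel":[[0,-0.1,0],[-0.5,-0.12,0],[-0.6,-0.13,0],[0,0,0]],"roll":[0,0,0,0],"hand":[3.93,3.93,3.93,3.93]}'
python3 - <<'E'
from h import *
rep()
p,d=capture('scene');cv2.imwrite('pics/s2.png',cv2.resize(p[110:260,300:500,::-1],None,fx=4,fy=4,interpolation=cv2.INTER_CUBIC))
E
```

```text
time: 8.22
tool_pos: [0.4391, -0.0469, 0.0282]
tool_rot: [153.5, 89.9, 150.7]
ft_force: [-1.3, -2.1, -0.8]
width: 0.0394
t 8.22 tcp [ 0.4391 -0.0469  0.0282] w 0.0394 F [-1.3  -2.1  -0.77] M [-0.311  0.053  0.051]
axes x [-1.5e-03  9.0e-04 -1.0e+00] y [4.970e-02 9.988e-01 8.000e-04] z [ 0.9988 -0.0497 -0.0016] walldist mm 158.8 along -42.0
q [-13.5  -0.8 108.6   0.   72.3 -10.6]
jaw yaw to panel x (rad) -0.0039
```

View pics/s2.png

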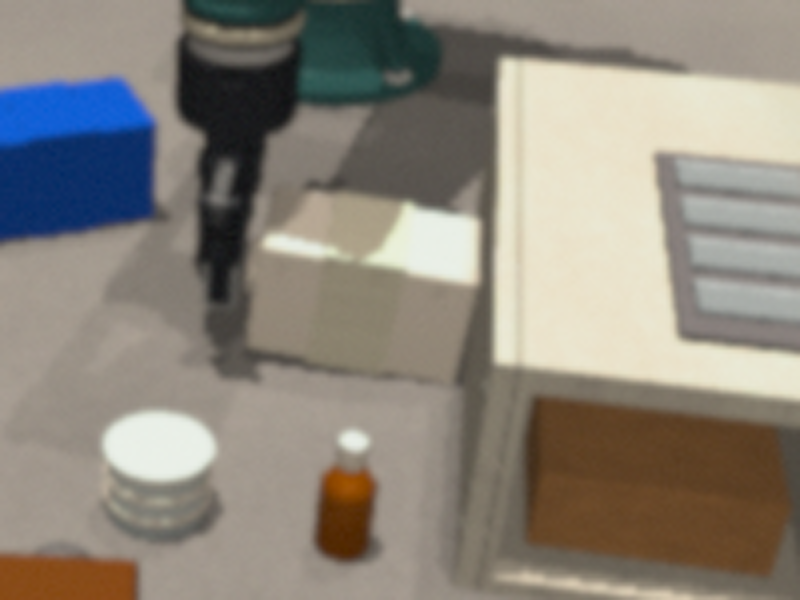

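The bottle is tilting: its underside rises from the foot at (455,380) to the stopper end at (245,350). I'll write a tilt check from depth: top-face slope, foot height and distance to the panel.

```bash
cat >> h.py <<'E'
def tilt(p,d,c,hint,dbg=False):
    """fit the +x face (facing scene camera) outline of the bottle in panel coords; hint = expected tilt deg"""
    W=cloud(d,c); a=(W-W0)@NX; b=(W-W0)@NY; z=W[...,2]
    m=np.isfinite(z)&(a>-.014)&(a<.012)&(b>-.26)&(b<.004)&(z>.004)&(z<.2)&(p.min(-1)>60)
    m=cv2.morphologyEx(m.astype(np.uint8),cv2.MORPH_OPEN,np.ones((3,3)))
    n,l,s,_=cv2.connectedComponentsWithStats(m)
    k=1+np.argmax(s[1:,4]); q=np.stack([b[l==k],z[l==k]],1).astype(np.float32)*1000
    r=cv2.minAreaRect(q); B=cv2.boxPoints(r)
    print('n',len(q),'rect',np.round(r[1],1),'ang %.1f'%r[2],'corners(b,z)',B.round(1).tolist(),'a med %.4f'%np.median(a[l==k]))
    return l==k
E
python3 - <<'E'
from h import *
p,d=capture('scene');tilt(p,d,calibration('scene'),4)
E
```

```text
n 1567 rect [ 84.3 137.3] ang 88.1 corners(b,z) [[-138.1999969482422, 5.900000095367432], [-0.8999999761581421, 1.399999976158142], [1.7999999523162842, 85.69999694824219], [-135.5, 90.0999984741211]] a med -0.0021
```

```bash
cat >> h.py <<'E'
def topface(W,zmin,arange=(-.075,-.025),brange=(-.125,-.008)):
    a=(W-W0)@NX; b=(W-W0)@NY; z=W[...,2]
    m=np.isfinite(z)&(a>arange[0])&(a<arange[1])&(b>brange[0])&(b<brange[1])&(z>zmin)
    k=np.polyfit(b[m],z[m],1)
    for _ in range(3):
        r=z[m]-np.polyval(k,b[m]); g=abs(r)<.004; k=np.polyfit(b[m][g],z[m][g],1)
    th=-np.arctan(k[0]); 
    # distance of plane from origin (wall/bench corner)
    print('top plane tilt %.2f deg, z at b=0 %.2f mm, b at z=80: n=%d'%(np.degrees(th),k[1]*1e3,g.sum()))
E
python3 - <<'E'
from h import *
z=np.load('scene1.npz');topface(cloud(z['d'],calibration('scene')),.06)
z=np.load('scene0.npz');topface(cloud(z['d'],calibration('scene')),.06,brange=(-.17,-.06))
p,d=capture('scene');topface(cloud(d,calibration('scene')),.06)
E
```

```text
top plane tilt 1.16 deg, z at b=0 78.88 mm, b at z=80: n=290
top plane tilt -0.08 deg, z at b=0 79.89 mm, b at z=80: n=417
top plane tilt 64.77 deg, z at b=0 10.68 mm, b at z=80: n=19
```

```bash
sed -i 's/&(z>zmin)$/\&(z>zmin)\&(z<zmin+.06)/' h.py
python3 - <<'E'
from h import *
p,d=capture('scene');W=cloud(d,calibration('scene'));np.save('s2W.npy',W)
topface(W,.07,brange=(-.1,-.005))
a=(W-W0)@NX; b=(W-W0)@NY; z=W[...,2]
for lo in range(-140,10,15):
    m=(a>-.075)&(a<-.02)&(b*1000>lo)&(b*1000<lo+15)&(z>.05)&(z<.13)
    m2=(a>-.012)&(a<.02)&(b*1000>lo)&(b*1000<lo+15)&(z<.13)&(z>-.01)
    zz=np.sort(z[m2]); print(lo,m.sum(),np.median(z[m]).round(4) if m.any() else None)
E
```

```text
top plane tilt 4.02 deg, z at b=0 79.59 mm, b at z=80: n=373
-140 57 0.087
-125 63 0.0873
-110 64 0.0864
-95 65 0.0856
-80 64 0.0849
-65 67 0.0837
-50 67 0.0822
-35 66 0.0813
-20 63 0.0805
-5 56 0.081
```

The plane fit gives a tilt of 4.0°. The foot's lower edge is on the bench and its upper edge on the panel (79.6 mm), so the grip lets it pivot. I'll keep following the arc.

```bash
python3 -m pendant '{"travel":[[-0.8,-0.12,0],[-0.8,-0.1,0],[-0.77,-0.03,0],[-0.75,0,0],[-0.72,0.05,0],[-0.7,0.08,0],[0,0,0]],"roll":[0,0,0,0,0,0,0],"hand":[3.93,3.93,3.93,3.93,3.93,3.93,3.93]}'
python3 - <<'E'
from h import *
rep()
p,d=capture('scene');W=cloud(d,calibration('scene'));np.save('s3W.npy',W)
topface(W,.07,brange=(-.09,-.005))
cv2.imwrite('pics/s3.png',cv2.resize(p[90:240,300:500,::-1],None,fx=4,fy=4,interpolation=cv2.INTER_CUBIC))
E
```

```text
time: 9.3
tool_pos: [0.4402, -0.0488, 0.0745]
tool_rot: [-34.9, 89.9, -37.7]
ft_force: [-0.4, 0.4, -0.8]
width: 0.0396
t 9.30 tcp [ 0.4402 -0.0488  0.0745] w 0.0396 F [-0.39  0.38 -0.81] M [-0.164  0.002  0.015]
axes x [ 0.0014 -0.0011 -1.    ] y [ 0.0497  0.9988 -0.001 ] z [ 0.9988 -0.0497  0.0015] walldist mm 160.6 along -40.8
q [-13.6  -3.8 105.6  -0.   78.  -10.8]
jaw yaw to panel x (rad) -0.0039
top plane tilt 22.44 deg, z at b=0 73.60 mm, b at z=80: n=333
```

View pics/s3.png

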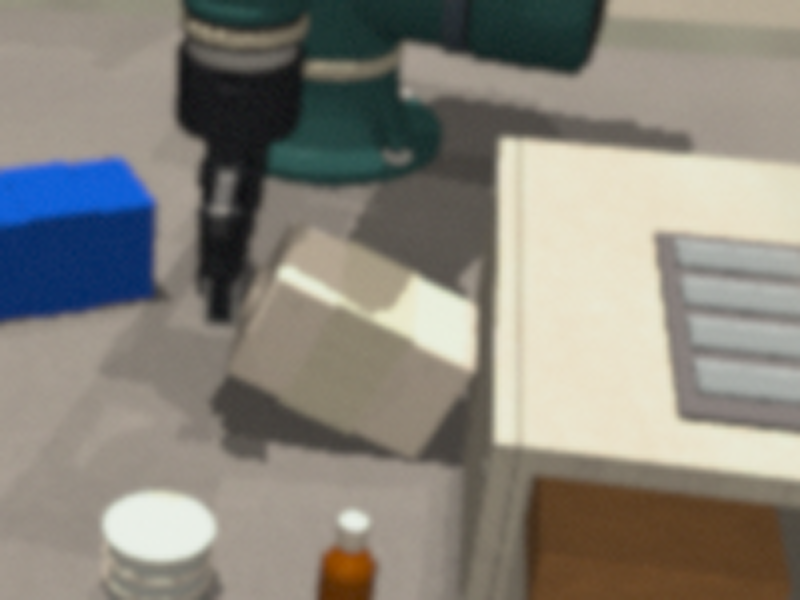

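The bottle is at 22.4°, with the foot's lower edge on the bench at (415,455) and its upper edge at the panel. Next leg, to about 46°.

```bash
python3 -m pendant '{"travel":[[-0.67,0.14,0],[-0.65,0.18,0],[-0.61,0.23,0],[-0.59,0.26,0],[-0.55,0.32,0],[-0.52,0.35,0],[-0.47,0.4,0],[-0.45,0.42,0],[0,0,0]],"roll":[0,0,0,0,0,0,0,0,0],"hand":[3.93,3.93,3.93,3.93,3.93,3.93,3.93,3.93,3.93]}'
python3 - <<'E'
from h import *
rep()
p,d=capture('scene');W=cloud(d,calibration('scene'));np.save('s4W.npy',W)
topface(W,.07,brange=(-.06,-.005))
cv2.imwrite('pics/s4.png',cv2.resize(p[90:240,300:500,::-1],None,fx=4,fy=4,interpolation=cv2.INTER_CUBIC))
E
```

```text
time: 10.48
tool_pos: [0.4413, -0.0253, 0.1196]
tool_rot: [-9.2, 89.9, -12.0]
ft_force: [-0.1, -1.9, 1.9]
width: 0.0396
t 10.47 tcp [ 0.4413 -0.0253  0.1196] w 0.0396 F [-0.09 -1.89  1.85] M [-0.311  0.042  0.027]
axes x [ 1.3e-03 -3.0e-04 -1.0e+00] y [ 4.940e-02  9.988e-01 -2.000e-04] z [ 0.9988 -0.0494  0.0013] walldist mm 137.1 along -41.0
q [-10.6  -6.1 102.4  -0.   83.7  -7.8]
jaw yaw to panel x (rad) -0.0042
top plane tilt 46.02 deg, z at b=0 56.27 mm, b at z=80: n=176
```

View pics/s4.png

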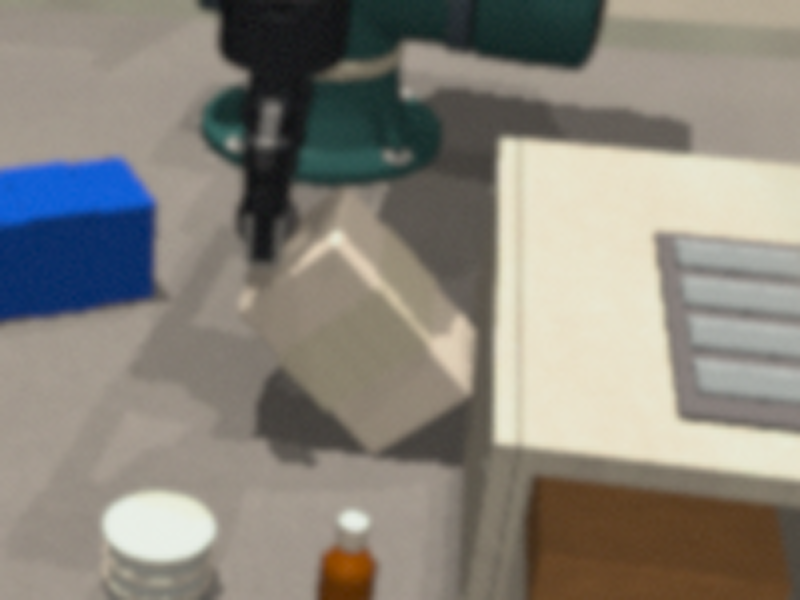

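It's at 46°, still on the corner-to-corner track, with forces around 2 N. On to about 70°.

```bash
python3 -m pendant '{"travel":[[-0.4,0.47,0],[-0.37,0.5,0],[-0.32,0.54,0],[-0.29,0.58,0],[-0.23,0.61,0],[-0.2,0.63,0],[-0.15,0.67,0],[-0.12,0.69,0],[0,0,0]],"roll":[0,0,0,0,0,0,0,0,0],"hand":[3.93,3.93,3.93,3.93,3.93,3.93,3.93,3.93,3.93]}'
python3 - <<'E'
from h import *
rep()
p,d=capture('scene');W=cloud(d,calibration('scene'));np.save('s5W.npy',W)
tilt(p,d,calibration('scene'),70)
cv2.imwrite('pics/s5.png',cv2.resize(p[90:240,300:500,::-1],None,fx=4,fy=4,interpolation=cv2.INTER_CUBIC))
E
```

```text
time: 11.65
tool_pos: [0.4435, 0.0225, 0.14]
tool_rot: [62.7, 89.9, 59.9]
ft_force: [0.1, -0.3, 3.0]
width: 0.0396
t 11.65 tcp [0.4435 0.0225 0.14  ] w 0.0396 F [ 0.15 -0.27  3.04] M [-0.065  0.006  0.026]
axes x [ 9.0e-04  1.5e-03 -1.0e+00] y [0.0489 0.9988 0.0015] z [ 9.988e-01 -4.890e-02  8.000e-04] walldist mm 89.3 along -41.4
q [-4.500e+00 -6.600e+00  1.005e+02  1.000e-01  8.610e+01 -1.700e+00]
jaw yaw to panel x (rad) -0.0047
n 1657 rect [ 81.9 137.6] ang 20.2 corners(b,z) [[-122.69999694824219, 128.3000030517578], [-75.30000305175781, -0.800000011920929], [1.600000023841858, 27.399999618530273], [-45.79999923706055, 156.5]] a med -0.0014
```

View pics/s5.png

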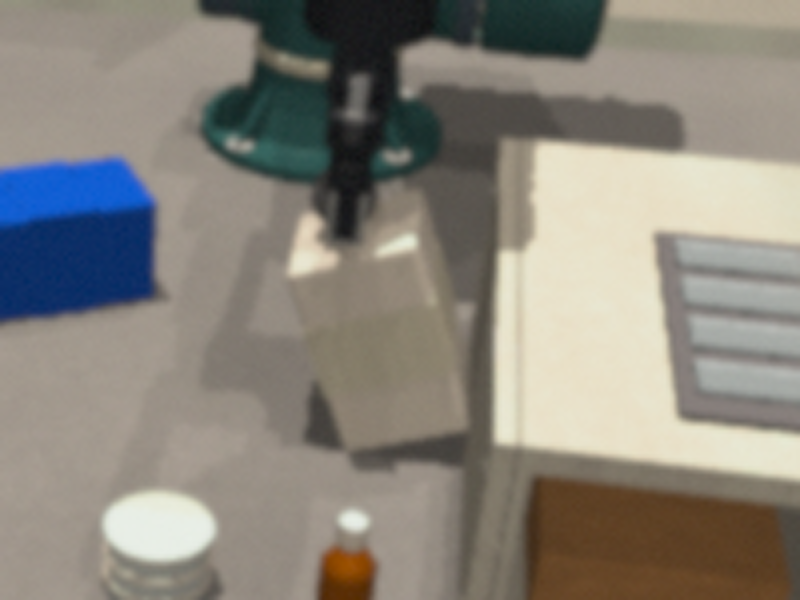

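It's at about 70° with the foot edge on the bench. Now a slower leg to about 86°.

```bash
python3 -m pendant '{"travel":[[-0.08,0.48,0],[-0.03,0.48,0],[0,0.5,0],[0.02,0.5,0],[0.03,0.52,0],[0.05,0.52,0],[0.08,0.52,0],[0.08,0.5,0],[0,0,0]],"roll":[0,0,0,0,0,0,0,0,0],"hand":[3.93,3.93,3.93,3.93,3.93,3.93,3.93,3.93,3.93]}'
python3 - <<'E'
from h import *
rep()
p,d=capture('scene');W=cloud(d,calibration('scene'));np.save('s6W.npy',W)
tilt(p,d,calibration('scene'),70)
cv2.imwrite('pics/s6.png',cv2.resize(p[90:240,300:500,::-1],None,fx=4,fy=4,interpolation=cv2.INTER_CUBIC))
E
```

```text
time: 12.82
tool_pos: [0.4453, 0.0624, 0.138]
tool_rot: [89.2, 89.9, 86.4]
ft_force: [0.5, 1.6, 4.1]
width: 0.0392
t 12.82 tcp [0.4453 0.0624 0.138 ] w 0.0392 F [0.53 1.61 4.09] M [ 0.309 -0.03  -0.01 ]
axes x [ 1.0e-04  1.3e-03 -1.0e+00] y [0.0492 0.9988 0.0013] z [ 0.9988 -0.0492  0.    ] walldist mm 49.3 along -41.7
q [ 0.7 -5.8 99.9  0.1 85.9  3.5]
jaw yaw to panel x (rad) -0.0044
n 1608 rect [ 82.3 135.9] ang 5.8 corners(b,z) [[-92.0, 135.1999969482422], [-78.30000305175781, 0.0], [3.5, 8.300000190734863], [-10.100000381469727, 143.5]] a med -0.0016
```

View pics/s6.png

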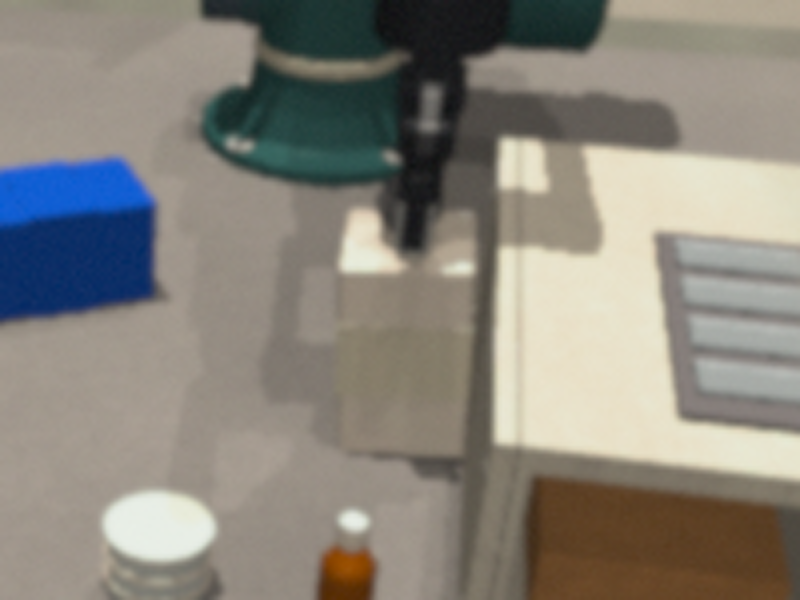

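It's at about 85° with roughly 11 mm still to go at the stopper. I'll close up gently.

```bash
python3 -m pendant '{"travel":[[0.03,0.3,0],[0.03,0.25,0],[0.03,0.2,0],[0.03,0.15,0],[0,0,0]],"roll":[0,0,0,0,0],"hand":[3.93,3.93,3.93,3.93,3.93]}'; python3 -c "
from h import *
rep()"
```

```text
time: 13.5
tool_pos: [0.4454, 0.0707, 0.1364]
tool_rot: [171.5, 90.0, 168.6]
ft_force: [1.2, 1.4, -0.1]
width: 0.0398
t 13.50 tcp [0.4454 0.0707 0.1364] w 0.0398 F [ 1.21  1.37 -0.08] M [ 0.212 -0.188  0.001]
axes x [-8.e-04  2.e-04 -1.e+00] y [4.980e-02 9.988e-01 1.000e-04] z [ 9.988e-01 -4.980e-02 -9.000e-04] walldist mm 41.1 along -42.0
q [ 1.8 -5.5 99.8  0.  85.7  4.7]
jaw yaw to panel x (rad) -0.0038
```

```bash
python3 -m pendant '{"travel":[[0.03,0.1,0],[0.03,0.1,0],[0,0.05,0],[0,0,0]],"roll":[0,0,0,0],"hand":[3.93,3.93,3.93,3.93]}'; python3 -c "
from h import *
rep()"
```

```text
time: 14.0
tool_pos: [0.4456, 0.073, 0.136]
tool_rot: [-170.5, 90.0, -173.3]
ft_force: [-0.0, -0.2, -1.2]
width: 0.0393
t 14.00 tcp [0.4456 0.073  0.136 ] w 0.0393 F [-0.05 -0.16 -1.21] M [ 0.074 -0.087  0.004]
axes x [-7.e-04 -1.e-04 -1.e+00] y [ 5.000e-02  9.988e-01 -1.000e-04] z [ 9.988e-01 -5.000e-02 -7.000e-04] walldist mm 38.7 along -42.0
q [ 2.1 -5.4 99.8 -0.  85.6  5. ]
jaw yaw to panel x (rad) -0.0036
```

```bash
python3 -m pendant '{"travel":[[0,0.1,0],[0,0.05,0],[0,0,0]],"roll":[0,0,0],"hand":[3.93,3.93,3.93]}'
python3 - <<'E'
from h import *
rep()
p,d=capture('scene');W=cloud(d,calibration('scene'))
tilt(p,d,calibration('scene'),70)
cv2.imwrite('pics/s7.png',cv2.resize(p[90:240,300:500,::-1],None,fx=4,fy=4,interpolation=cv2.INTER_CUBIC))
E
```

```text
time: 14.38
tool_pos: [0.4455, 0.0744, 0.1357]
tool_rot: [-168.6, 89.9, -171.5]
ft_force: [0.7, 0.8, -2.9]
width: 0.0395
t 14.38 tcp [0.4455 0.0744 0.1357] w 0.0395 F [ 0.75  0.77 -2.92] M [ 0.061 -0.097  0.018]
axes x [-1.3e-03 -2.0e-04 -1.0e+00] y [ 5.000e-02  9.987e-01 -3.000e-04] z [ 0.9987 -0.05   -0.0013] walldist mm 37.3 along -42.2
q [ 2.3 -5.4 99.8 -0.  85.6  5.2]
jaw yaw to panel x (rad) -0.0036
n 1607 rect [ 81.6 132.8] ang 0.2 corners(b,z) [[-80.5, 136.6999969482422], [-80.0999984741211, 3.9000000953674316], [1.5, 4.199999809265137], [1.100000023841858, 137.0]] a med -0.0019
```

View pics/s7.png

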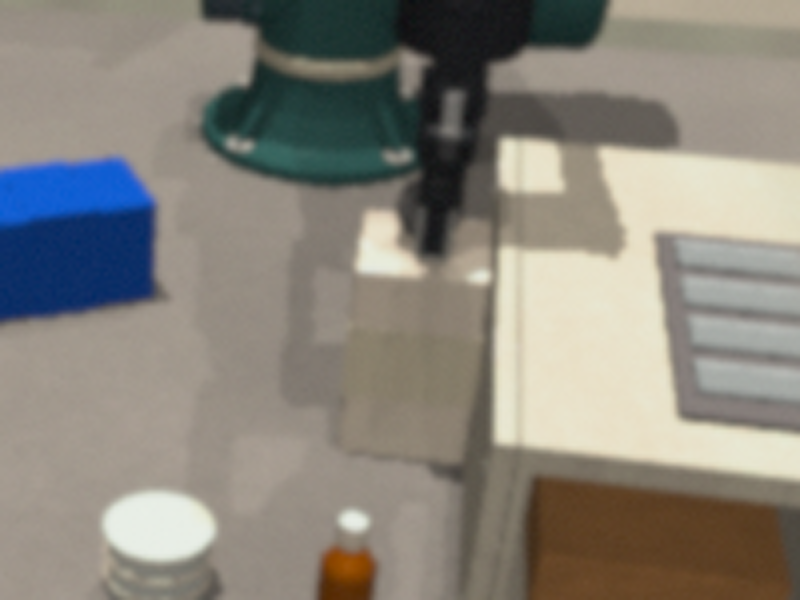

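Upright: the face measures 0.2° from vertical with the foot at the panel. Fz is −2.9 N, so I'm still carrying part of the weight. I'll lower 1 mm, then press towards the panel.

```bash
python3 -m pendant '{"travel":[[0.1,0.05,0],[0.05,0.1,0],[0,0.05,0],[0,0,0]],"roll":[0,0,0,0],"hand":[3.93,3.93,3.93,3.93]}'; python3 -c "
from h import *
rep()"
```

```text
time: 14.92
tool_pos: [0.4461, 0.0762, 0.1352]
tool_rot: [-60.7, 90.0, -63.6]
ft_force: [-1.4, -0.5, 0.7]
width: 0.0395
t 14.93 tcp [0.4461 0.0762 0.1352] w 0.0395 F [-1.38 -0.5   0.71] M [-0.112  0.145  0.002]
axes x [ 3.e-04 -7.e-04 -1.e+00] y [ 5.000e-02  9.987e-01 -7.000e-04] z [ 9.987e-01 -5.000e-02  4.000e-04] walldist mm 35.5 along -41.7
q [ 2.5 -5.3 99.8 -0.  85.5  5.4]
jaw yaw to panel x (rad) -0.0036
```

```bash
python3 -m pendant '{"travel":[[0,0.1,0],[0,0,0]],"roll":[0,0],"hand":[3.93,3.93]}'; python3 -c "
from h import *
rep()
p,d=capture('scene')
tilt(p,d,calibration('scene'),70)
c=calibration('wrist');p,d=capture('wrist');cv2.imwrite('pics/w4.png',p[:,:,::-1])
p,d=capture('side');cv2.imwrite('pics/sd4.png',cv2.resize(p[80:280,150:400,::-1],None,fx=3,fy=3))
"
```

```text
time: 15.18
tool_pos: [0.4461, 0.0764, 0.1351]
tool_rot: [-83.7, 89.9, -86.6]
ft_force: [-1.1, -4.9, 1.2]
width: 0.0392
t 15.18 tcp [0.4461 0.0764 0.1351] w 0.0392 F [-1.11 -4.95  1.25] M [-0.711  0.284 -0.033]
axes x [ 1.0e-04 -2.5e-03 -1.0e+00] y [ 0.0504  0.9987 -0.0025] z [ 9.987e-01 -5.040e-02  3.000e-04] walldist mm 35.3 along -41.7
q [ 2.6 -5.3 99.8 -0.1 85.5  5.5]
jaw yaw to panel x (rad) -0.0032
n 1609 rect [ 80.5 132.4] ang 0.1 corners(b,z) [[-79.5, 136.60000610351562], [-79.0999984741211, 4.199999809265137], [1.399999976158142, 4.400000095367432], [1.0, 136.8000030517578]] a med -0.0018
```

View pics/w4.png

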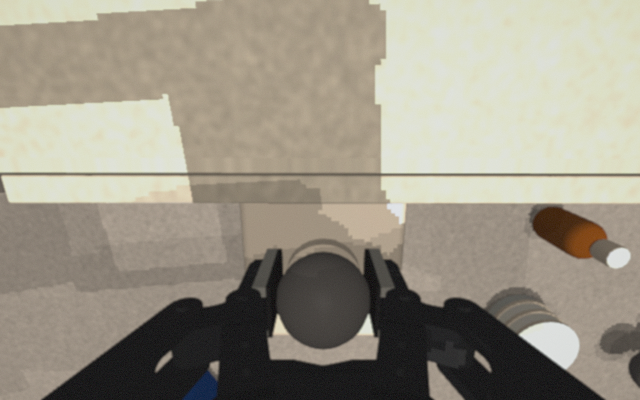

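View pics/sd4.png

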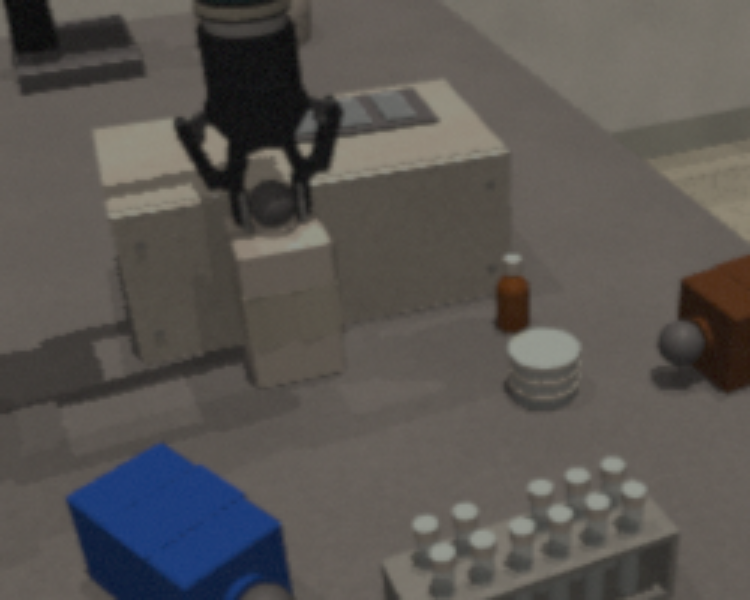

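Contact is stiff now: +4.4 N for 0.2 mm. The wrist view shows the panel edge level at row 203 and the bottle's sides vertical at columns 240 and 405, so it is square. I'll add 0.5 mm and hold.

```bash
python3 -m pendant '{"travel":[[0,0.05,0],[0,0,0]],"roll":[0,0],"hand":[3.93,3.93]}'; python3 -c "
from h import *
rep()"; python3 -m pendant '{"travel":[[0,0,0],[0,0,0],[0,0,0]],"roll":[0,0,0],"hand":[3.93,3.93,3.93]}'; python3 -m pendant '{"travel":[[0,0,0],[0,0,0]],"roll":[0,0],"hand":[3.93,3.93]}'
```

```text
time: 15.58
tool_pos: [0.4461, 0.0765, 0.1351]
tool_rot: [-85.9, 89.8, -88.8]
ft_force: [-2.0, -4.3, 2.5]
width: 0.0396
t 15.57 tcp [0.4461 0.0765 0.1351] w 0.0396 F [-1.95 -4.33  2.51] M [-0.92   0.326  0.038]
axes x [ 1.0e-04 -3.2e-03 -1.0e+00] y [ 0.0507  0.9987 -0.0032] z [ 9.987e-01 -5.070e-02  2.000e-04] walldist mm 35.2 along -41.7
q [ 2.7 -5.2 99.8 -0.2 85.5  5.6]
jaw yaw to panel x (rad) -0.0029
time: 15.95
tool_pos: [0.4461, 0.0765, 0.1351]
tool_rot: [-85.8, 89.8, -88.7]
ft_force: [-0.7, -6.5, 1.8]
width: 0.0398
time: 16.2
tool_pos: [0.4461, 0.0765, 0.1351]
tool_rot: [-86.9, 89.8, -89.8]
ft_force: [-0.6, -6.1, 1.8]
width: 0.0394
```

```bash
python3 -m pendant '{"travel":[[0,0.05,0],[0,0,0],[0,0,0]],"roll":[0,0,0],"hand":[3.93,3.93,3.93]}';for i in 1; do python3 -m pendant '{"travel":[[0,0,0],[0,0,0]],"roll":[0,0],"hand":[3.93,3.93]}'; done; python3 -m pendant '{"travel":[[0,0,0],[0,0,0]],"roll":[0,0],"hand":[3.93,3.93]}'; python3 -m pendant '{"travel":[[0,0,0],[0,0,0]],"roll":[0,0],"hand":[3.93,3.93]}'; python3 -c "
from h import *
rep()"
```

```text
time: 16.58
tool_pos: [0.4461, 0.0767, 0.135]
tool_rot: [-87.8, 89.8, -90.8]
ft_force: [-1.1, -6.7, 1.4]
width: 0.0394
time: 16.82
tool_pos: [0.4461, 0.0767, 0.135]
tool_rot: [-87.7, 89.8, -90.6]
ft_force: [-1.7, -7.3, 2.6]
width: 0.0395
time: 17.08
tool_pos: [0.4461, 0.0767, 0.1351]
tool_rot: [-87.2, 89.8, -90.1]
ft_force: [-2.1, -6.6, 1.7]
width: 0.0392
time: 17.32
tool_pos: [0.4461, 0.0767, 0.135]
tool_rot: [-87.3, 89.8, -90.2]
ft_force: [-1.6, -7.3, 1.9]
width: 0.0396
t 17.32 tcp [0.4461 0.0767 0.135 ] w 0.0396 F [-1.59 -7.28  1.86] M [-1.011  0.293  0.044]
axes x [-0.     -0.0038 -1.    ] y [ 0.0508  0.9987 -0.0038] z [ 9.987e-01 -5.080e-02  2.000e-04] walldist mm 35.0 along -41.7
q [ 2.7 -5.2 99.8 -0.2 85.5  5.7]
jaw yaw to panel x (rad) -0.0028
```

The panel may be getting slightly less than the ~7 N at the wrist, since bench friction takes a share. I'll nudge to ~8 N and hold, to be sure it lies between 5 and 10.

```bash
python3 -m pendant '{"travel":[[0,0.04,0],[0,0,0],[0,0,0]],"roll":[0,0,0],"hand":[3.93,3.93,3.93]}'; python3 -m pendant '{"travel":[[0,0,0],[0,0,0],[0,0,0]],"roll":[0,0,0],"hand":[3.93,3.93,3.93]}'; python3 -m pendant '{"travel":[[0,0,0],[0,0,0]],"roll":[0,0],"hand":[3.93,3.93]}'; python3 -c "
from h import *
rep()"
```

```text
time: 17.7
tool_pos: [0.4461, 0.0768, 0.135]
tool_rot: [-88.1, 89.7, -91.0]
ft_force: [-1.9, -7.7, 2.0]
width: 0.0393
time: 18.08
tool_pos: [0.4461, 0.0768, 0.135]
tool_rot: [-88.1, 89.7, -91.0]
ft_force: [-1.8, -8.2, 1.9]
width: 0.0395
time: 18.32
tool_pos: [0.4461, 0.0768, 0.135]
tool_rot: [-89.2, 89.7, -92.2]
ft_force: [-1.2, -7.1, 2.0]
width: 0.0394
t 18.32 tcp [0.4461 0.0768 0.135 ] w 0.0394 F [-1.23 -7.13  2.03] M [-1.144  0.338  0.039]
axes x [-2.0e-04 -4.4e-03 -1.0e+00] y [ 0.051   0.9987 -0.0044] z [ 9.987e-01 -5.100e-02  1.000e-04] walldist mm 34.9 along -41.7
q [ 2.8 -5.2 99.8 -0.3 85.5  5.7]
jaw yaw to panel x (rad) -0.0026
```

Held at 7–8 N for about 1 s. Now release and check before rising.

```bash
python3 -m pendant '{"travel":[[0,0,0],[0,0,0],[0,0,0],[0,0,0],[0,0,0]],"roll":[0,0,0,0,0],"hand":[4.1,4.5,5.5,6.5,6.5]}'; python3 -c "
from h import *
rep()
p,d=capture('scene')
tilt(p,d,calibration('scene'),70)
c=calibration('wrist');p,d=capture('wrist');cv2.imwrite('pics/w5.png',p[:,:,::-1])
"
```

```text
time: 18.95
tool_pos: [0.4461, 0.079, 0.1348]
tool_rot: [75.9, 90.0, 73.0]
ft_force: [0.3, 1.0, 0.3]
width: 0.0652
t 18.95 tcp [0.4461 0.079  0.1348] w 0.0652 F [0.34 0.96 0.31] M [ 0.022 -0.026 -0.001]
axes x [ 0.e+00  1.e-04 -1.e+00] y [4.990e-02 9.988e-01 1.000e-04] z [ 0.9988 -0.0499  0.    ] walldist mm 32.7 along -41.8
q [ 2.9 -5.2 99.8  0.  85.4  5.7]
jaw yaw to panel x (rad) -0.0037
n 1622 rect [ 80.6 143.5] ang 0.1 corners(b,z) [[-79.30000305175781, 147.60000610351562], [-79.19999694824219, 4.099999904632568], [1.399999976158142, 4.199999809265137], [1.2000000476837158, 147.6999969482422]] a med -0.0017
```

View pics/w5.png

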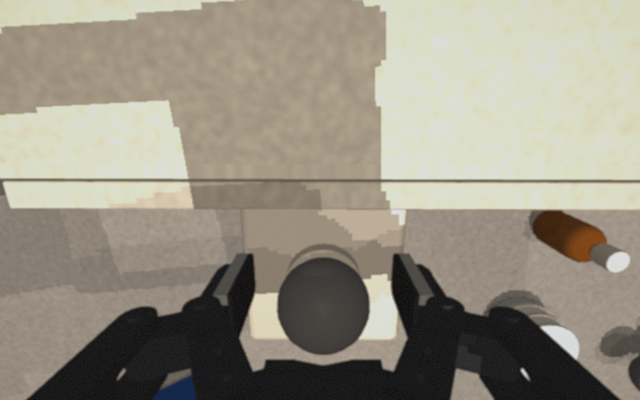

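The fingers are clear on both sides of the ball at (322,305) and the force reads zero. I'll rise straight up and back off.

```bash
python3 -m pendant '{"travel":[[-1,0,0],[-2,0,0],[-3,0,0],[-4,0,0],[-3,-3,0],[0,-4,0],[0,-4,0],[0,-3,0],[0,0,0]],"roll":[0,0,0,0,0,0,0,0,0],"hand":[6.5,6.5,6.5,6.5,6.5,6.5,6.5,6.5,6.5]}'
python3 - <<'E'
from h import *
rep()
p,d=capture('scene');tilt(p,d,calibration('scene'),90)
cv2.imwrite('pics/s9.png',p[:,:,::-1]);W=cloud(d,calibration('scene'))
p2,d2=capture('side');cv2.imwrite('pics/sd9.png',p2[:,:,::-1])
W2=cloud(d2,calibration('side'))
for w,q in((W,p),(W2,p2)):
    a=(w-W0)@NX;b=(w-W0)@NY
    m=(w[...,2]>.129)&(w[...,2]<.141)&(abs(a+.042)<.06)&(b<-.004)&(b>-.1)
    r=cv2.minAreaRect(np.stack([a[m],b[m]],1).astype(np.float32)*1000);print(m.sum(),np.round(r[0],1),np.round(r[1],1),r[2])
    m=(b<-.06)&(b>-.095)&(abs(a+.042)<.03)&(w[...,2]>.01)&(w[...,2]<.125)
    if m.sum()>100: k=np.polyfit(w[...,2][m],b[m],1);print('front face lean deg %.2f'%np.degrees(np.arctan(k[0])),'b at foot',k[1].round(4))
    if m.sum()>100: k=np.polyfit(a[m],b[m],1);print('front face yaw vs panel deg %.2f'%np.degrees(np.arctan(k[0])))
# bystanders before/after
for n,P,Wn in(("scene",p,W),("side",p2,W2)):
    z=np.load(n+'0.npz');W0_=cloud(z['d'],calibration(n))
    for nm,(cx,cy,r) in dict(dishes=(.639,-.07,.05),dropper=(.655,.037,.03),rack=(.53,-.30,.12),blue=(.32,-.2,.11)).items():
        o=[]
        for w in(W0_,Wn):
            m=(abs(w[...,0]-cx)<r)&(abs(w[...,1]-cy)<r)&(w[...,2]>.012)&(w[...,2]<.11);o.append(np.nanmedian(w[m],0) if m.any() else None)
        print(n,nm,[x.round(4) if x is not None else None for x in o])
E
```

```text
time: 20.18
tool_pos: [0.4391, -0.0624, 0.2655]
tool_rot: [-22.2, 89.9, -25.2]
ft_force: [-0.3, 1.0, -0.2]
width: 0.0655
t 20.18 tcp [ 0.4391 -0.0624  0.2655] w 0.0655 F [-0.31  0.98 -0.18] M [ 0.018 -0.009 -0.015]
axes x [ 9.e-04 -4.e-04 -1.e+00] y [ 5.350e-02  9.986e-01 -4.000e-04] z [ 9.986e-01 -5.350e-02  9.000e-04] walldist mm 174.3 along -41.2
q [-15.4  -9.   88.3  -0.  100.7 -12.4]
jaw yaw to panel x (rad) -0.0001
n 1604 rect [ 80.6 132.5] ang 0.2 corners(b,z) [[-79.5, 137.0], [-79.0999984741211, 4.400000095367432], [1.5, 4.599999904632568], [1.100000023841858, 137.1999969482422]] a med -0.0016
424 [-38.6 -41.6] [80.9 74.6] 0.2756497859954834
405 [-47.6 -43.8] [77.5 94.4] 88.97880554199219
front face lean deg 0.22 b at foot -0.0805
front face yaw vs panel deg 0.03
scene dishes [array([ 0.6495, -0.0655,  0.0432]), array([ 0.6493, -0.0654,  0.0434])]
scene dropper [array([0.6606, 0.0386, 0.0445]), array([0.6607, 0.0387, 0.0447])]
scene rack [array([ 0.5633, -0.2894,  0.0628]), array([ 0.5633, -0.2897,  0.0626])]
scene blue [array([ 0.3372, -0.1887,  0.0585]), array([ 0.3375, -0.1886,  0.0589])]
side dishes [array([ 0.6301, -0.0823,  0.0429]), array([ 0.6299, -0.0826,  0.043 ])]
side dropper [array([0.6487, 0.0283, 0.0432]), array([0.6491, 0.0281, 0.043 ])]
side rack [array([ 0.5052, -0.318 ,  0.0632]), array([ 0.5051, -0.3181,  0.0631])]
side blue [array([ 0.3098, -0.2242,  0.0757]), array([ 0.3097, -0.2245,  0.0761])]
```

View pics/s9.png

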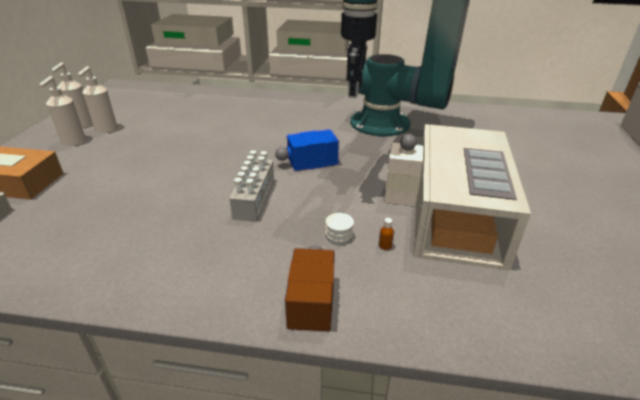

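View pics/sd9.png

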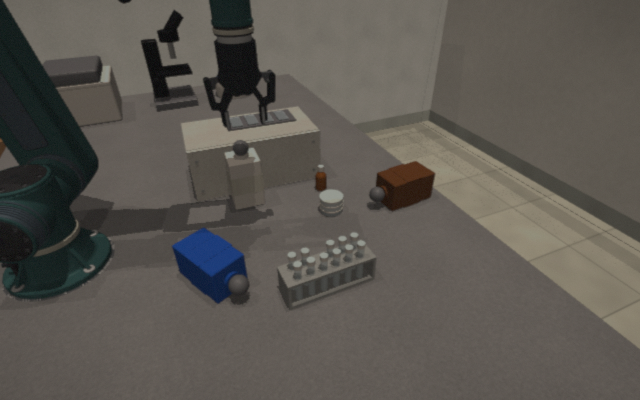

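The bottle stands upright and flush against the panel (scene 404,175; side 243,180). Its front face is 80.5 mm from the panel, with a lean of 0.2° and a yaw of 0.03°. The dropper, dishes, rack and blue bottle have not moved, and the gripper is clear.

```bash
python3 -c "
from bench import hand_in
print(hand_in())"
```

```text
the job is handed in; nothing more can be done
None
```

The white bottle now stands upright and flat against the riser's end panel. I handed the job in at about 20 s with the gripper well clear.

- **Sliding:** I pinched the stopper lightly by stopping the fingers at 39.3 mm on the 40 mm ball. I slid the bottle about 50 mm until its foot butted against the panel. My first try at squaring it with a roll slipped on the ball, so one corner touched first. I then swung the stopper end sideways until the foot was flush. The wrist force read about 6.5 N at most.
- **Swinging up:** I moved the stopper along its arc. The tilt read 4°, 22°, 46°, 70°, 85° and then upright, with the lower foot edge on the bench at each check. Just before upright the wrist was carrying up to 2.9 N of the bottle's weight, so I lowered 1 mm.
- **Pressing:** I held the bottle against the panel at a wrist reading of about 7–8 N for over a second, then let go and rose straight up. The panel may have taken slightly less, because of bench friction.
- **Last checks:**
  - The front face is 80.5 mm from the panel, which matches the 80 mm body.
  - Lean was 0.2° and yaw 0.03°.
  - The dropper, dishes, rack and blue bottle are within 0.5 mm of where they started. I checked the brown bottle by eye only, and it looks unmoved.
- **One disagreement:** while pressed home, the tool read about 35 mm from the panel, against the 40 mm expected at the stopper. That could be the stopper shifting in the fingers, the arm giving under load or an error in my panel measurement. The direct camera measurement of the bottle shows it flush.

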